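Open the cash box at the reception desk

ROBOT

A 6-joint arm with a two-finger parallel gripper is mounted at the origin on the work surface. World frame = base frame: x ahead of the robot, y to its left, z up, the work surface at z = 0. Lengths are in mm, angles in rad, forces in N, time in s.
With the tool pointing down it reaches from about 375 to 925 mm from the base axis. Payload 5.7 kg.
Tool frame: the origin (TCP) lies at the very end of the fingers, on their centre line; the grasp point (between the pads) lies 19 mm behind it; z points along the fingers, y is the line along which they close (so a half turn about z gives the same grasp; the last joint's range is limited). The gripper opens to 85 mm and grips with 20 to 120 N. Pads are 22 mm wide; open, the fingers measure 114 mm over their backs; the gripper's body (76 mm by 85 mm) begins 54 mm behind the grasp point. The pads swing forward as they close: fully open they stand 13 mm farther back than shut.
Start: joints at [1.141, 0.359, 1.51, -0, 1.272, -0.115], TCP at [185.768, 570.485, 231.267] pointing down, gripper open.
Joint ranges: [-2.97, 2.97], [-1.01, 2.36], [0.21, 2.38], [-0.96, 4.11], [0.2, 2.71], [-2.98, 2.98]. Speed limits (rad/s): [2.39, 2.39, 3.14, 3.14, 3.14, 3.14].

INTERFACE

Orientations are given as a rotation vector (axis times angle).
In Python, from plant import r, snapshot gives the robot as it stands.
- The arm moves only by the tool move_arm, never from a script. Its argument "rows" is one flat list of numbers, 7 for each row, row after row: the gripper's target within -1 to 1 (shut at 1, half-way at 0, fully open at -1), then the shift along the tool's x, y, z in m, then the turn, a rotation vector about the tool's x, y, z in degrees. In form: [jaw, tx, ty, tz, ax, ay, az, jaw, tx, ty, tz, ax, ay, az, ...]. A call has exactly 5 rows; each row is the pose to reach, as a shift and turn from the pose commanded when the call began, along the tool's axes at that moment; what a row does not reach only later rows make up. A row lasts 1/8 s, in which the tool goes at most 62.5 mm and 10.7 degrees, less where a joint would pass 70% of its speed; a pose out of reach is approached as far as the arm can. A call with a gripper value outside its range is refused whole. The fingers move at their own pace and stop on an object; "newtons" is the grip in N (left out, the last holds). Time passes only in rows, so rows that repeat a pose let the fingers close, or fill a call up. It gives the time, the measured TCP pose, the force, the opening and the grip force at its end, in the units of the state.
- r.read_state(): the state, without advancing time (a new reading comes with each control period).
- snapshot(name): name is "side" or "top" or "wrist"; returns a dict with "pixels" (420x560x3 uint8, blue, green, red), "fx", "fy", "cx", "cy" (pixels), "position" and "attitude" of the camera in the world; the wrist camera has in their place "T_tool_cam" (4x4, takes a point from camera to tool coordinates, whose origin is the TCP and whose axes are the flange's). Camera axes: x right, y down, z forward; pixel columns grow to the right and rows downward; lengths in mm; the calibration is good to about 2 mm. A picture is of the moment at which its call begins: read the wrist's pose just before it. There is no depth.
- r.finish_job(): hands the job in; it is judged then, once.
The state is a dict: "time_s": time; "joint_pos": joint angles; "dq": joint speeds; "joint_torque": joint torques, N m; "eef_pos": TCP position; "tcp_rot": TCP orientation; "wrist_force": force on the tool from outside, world axes, zero at the start; "wrist_torque": the same for the moment, N m; "finger_gap": finger opening in mm; "grip_force": force on a finger pad.
Only numpy, scipy, OpenCV 4.12 (cv2) and the standard library are available. Lean on these libraries where they do the work, as an engineer would, in place of code of your own. Each camera call takes 0.05 s, during which the arm holds its last target. There are 200 camera calls.

TASK

Get the cash box on the reception desk (the wider of the two lidded steel boxes) ready for the shift. First, while it is still shut, push the round collecting tin that stands in front of it sideways along the desk, to either side, until it stands clear past the box's corner; only push it, never lift it or tip it over. Then put a fingertip under the front tab of the cash box's lid and flip the lid up and over past upright so that it lies back and stays open on its own; leave the cash box where it stands, the smaller box shut and everything else undisturbed.

Things in the scene. Friction and masses are not known exactly. Their poses are not given: they have to be found in the camera images.
- cash_box: The cash box: grey steel box with a flat hinged lid, 130 mm deep (its x), 180 mm wide (its y), 81 mm tall without the lid. Loose but heavy (about 2.4 kg). Origin at the centre of its underside; its x axis points from the front (tab side, nearer the robot) to the hinge side, z up.
- cash_lid (a joint): Angle of the cash box's lid in rad: 0 shut, 1.57 upright, 1.9 fully open against its stop. No spring: the lid (about 0.25 kg) falls shut below about 1.5 and falls open to the stop, and stays, beyond about 1.6.
- cash_lid_tab (a point): Middle of the front edge of the cash box lid's tab, on its underside. The tab is a steel strip 70 mm wide (along the box's y) and 5 mm thick that sticks out 22 mm in front of the box's front wall, underside 81 mm above the desk when shut, with free space below it. The point moves with the lid; its axes are the lid's (x from tab to hinge along the lid, y along the hinge).
- cash_lid_hinge (a point): Middle of the hinge axis of the cash box lid, on the box's back edge 81 mm above the desk; the axis lies along the box's y. The tab's front edge is 152 mm from it.
- tin_center (a point): Centre (half-way up, 40 mm above the desk) of the collecting tin: plain upright closed metal cylinder, 76 mm in diameter, 80 mm tall, about 0.3 kg, loose. It starts about 88 mm (its centre) in front of the tab's edge, up to 30 mm left or right of its middle.
- card_box: The smaller card box: same steel make, same height and same kind of lid and tab, but 110 mm deep and 110 mm wide. Loose, heavy. Origin at the centre of its underside, x from front to hinge.
- card_lid (a joint): Angle of the smaller box's lid in rad, 0 shut. It must stay shut.
- stamp: Bystander: hand stamp, 36 mm round, 78 mm tall, standing between the boxes. Origin at the centre of its underside.
- stapler: Bystander: black stapler 140 x 36 x 56 mm, left of the boxes. Origin at the centre of its underside.
- tape: Bystander: black tape dispenser 150 x 55 x 80 mm, right of the boxes. Origin at the centre of its underside.
- sanitiser: Bystander: bottle 60 mm in diameter, 150 mm tall, behind the boxes. Origin at the centre of its underside.
Things that resemble listed ones, but are neither listed nor needed, are in the scene too. What is shaped like the cash_box but orange is not meant.

How it is judged:
By the outcome, as a careful person would: the job done as asked, in the order asked, and still so for the second after the job is handed in, with the robot touching nothing.
It also fails if it takes over 56 s, if anything falls off the work surface, if the arm or the gripper's body presses on something with over 40 N, if the wrist force passes 120 N, or if a joint passes its speed limit or range.

## Working session

There is one attempt and no reset: what is moved stays moved. The work goes in short steps, Python scripts to look and compute and a tool call to move; the robot and the scene stay as the last step left them, time stands still between calls to the robot, and variables do not carry over. Pictures are saved under pics/ and viewed, at most 10 in all, crops included, and the job is handed in when it is done.

Besides the shell and the picture viewer there is one more tool, called after "Emit:" in YAML: its name, and indented under it one key for each argument. move_arm: Moves the arm, as the interface text tells. Its arguments: {"type":"object","properties":{"rows":{"type":"array"},"newtons":{"type":"number"}},"required":["rows"]}

```bash
mkdir -p pics; ls
python3 - <<'E'
from plant import r,snapshot
import cv2,numpy as np
s=r.read_state();print({k:np.round(s[k],3) for k in s})
for n in ["side","top"]:
    d=snapshot(n);cv2.imwrite(f"pics/{n}0.png",d["pixels"]);print(n,{k:np.round(d[k],4) for k in d if k!="pixels"})
E
```

```text
pics
{'time_s': np.float64(0.0), 'joint_pos': array([ 1.141,  0.359,  1.511, -0.   ,  1.273, -0.115]), 'dq': array([ 0.001,  0.003,  0.001,  0.   , -0.001,  0.   ]), 'joint_torque': array([-2.0000e-03, -5.2763e+01, -2.7861e+01, -0.0000e+00,  1.4000e-02,
        0.0000e+00]), 'eef_pos': array([185.486, 569.865, 230.458]), 'tcp_rot': array([-4.920e-01, -3.102e+00,  3.000e-03]), 'wrist_force': array([-0.023,  0.229, -0.345]), 'wrist_torque': array([-0.01 , -0.019,  0.006]), 'grip_force': np.float64(0.0), 'finger_gap': np.float64(85.587)}
side {'fx': np.float64(412.6521), 'fy': np.float64(412.6521), 'cx': np.float64(280.4534), 'cy': np.float64(204.2028), 'position': array([ 328.7736, -784.2064,  720.9784]), 'attitude': array([-2.2209,  0.303 , -0.1253])}
top {'fx': np.float64(490.2481), 'fy': np.float64(490.2481), 'cx': np.float64(280.3446), 'cy': np.float64(204.1399), 'position': array([ 378.3357,   16.2564, 1482.8503]), 'attitude': array([-2.1584,  2.1737, -0.1324])}
```

View pics/top0.png

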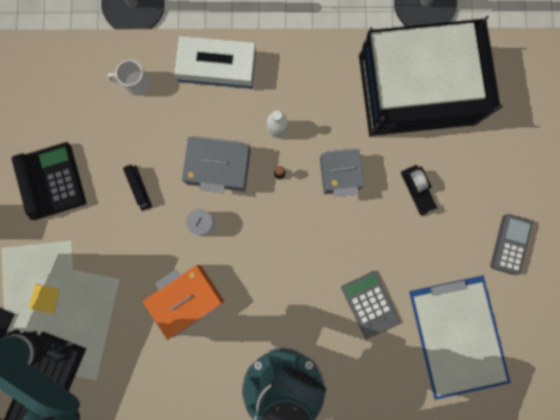

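View pics/side0.png

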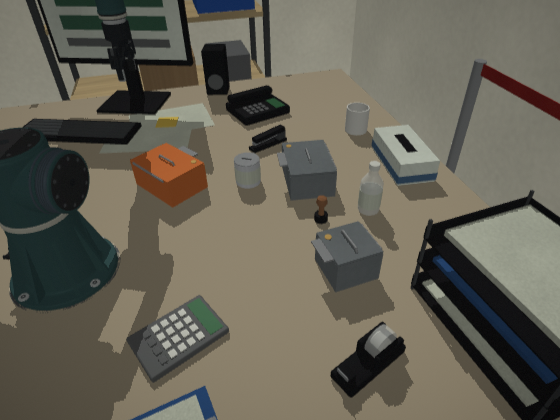

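The top view shows the cash box at (216,163), its tab at (212,187) and the tin at (200,222). The card box is at (342,171), the stamp at (280,173) and the orange decoy at (183,302).

```bash
cat > h.py <<'E'
from plant import r,snapshot
import cv2,numpy as np
from scipy.spatial.transform import Rotation as R
def cam(d,s=None):
    if "T_tool_cam" in d:
        T=np.array(d["T_tool_cam"]);Rt=R.from_rotvec(s["tcp_rot"]).as_matrix()
        return Rt@T[:3,:3], Rt@T[:3,3]+s["eef_pos"]
    return R.from_rotvec(d["attitude"]).as_matrix(),np.array(d["position"])
def ray(d,uv,s=None):
    M,p=cam(d,s);u,v=uv
    w=M@np.array([(u-d["cx"])/d["fx"],(v-d["cy"])/d["fy"],1]);return p,w/np.linalg.norm(w)
def onz(d,uv,z,s=None):
    p,w=ray(d,uv,s);return p+w*(z-p[2])/w[2]
def proj(d,X,s=None):
    M,p=cam(d,s);c=M.T@(np.array(X)-p);return np.array([d["cx"]+d["fx"]*c[0]/c[2],d["cy"]+d["fy"]*c[1]/c[2]])
def tri(a,b):
    (p,u),(q,v)=a,b;t=np.linalg.lstsq(np.c_[u,-v],q-p,rcond=None)[0]
    return (p+u*t[0]+q+v*t[1])/2,np.linalg.norm(p+u*t[0]-q-v*t[1])
E
python3 - <<'E'
from h import *
t=snapshot("top");s=snapshot("side")
a=cv2.resize(t["pixels"][125:245,170:310],None,fx=5,fy=5,interpolation=cv2.INTER_CUBIC)[:,:700]
cv2.imwrite("pics/topc.png",a)
b=cv2.resize(s["pixels"][125:235,220:360],None,fx=5,fy=5,interpolation=cv2.INTER_CUBIC)
cv2.imwrite("pics/sidec.png",b)
E
```

```text
(no output)
```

View pics/topc.png

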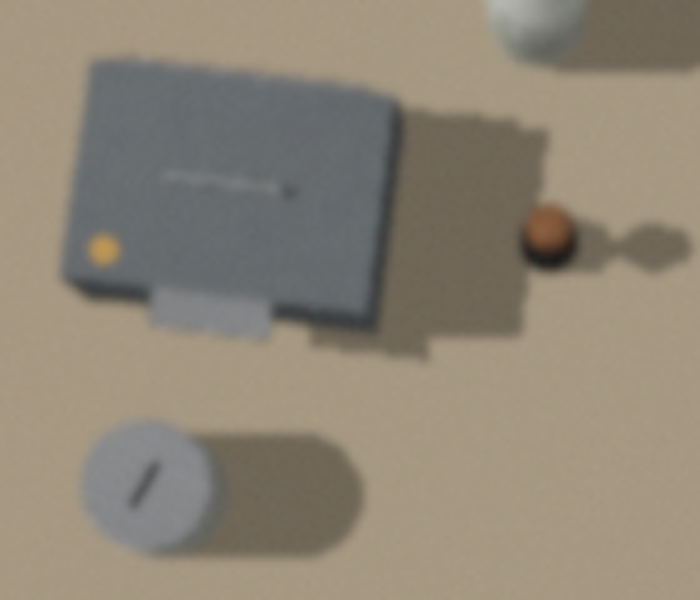

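View pics/sidec.png

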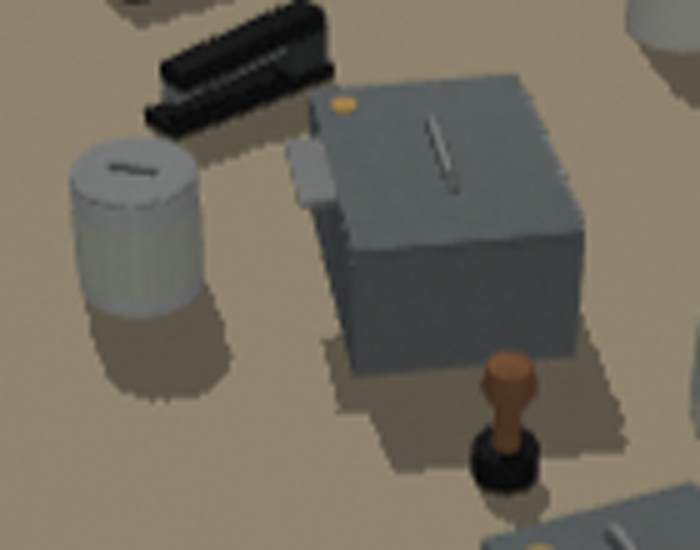

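The crops show the tab's front corners at (149,326) and (270,340) in the top crop, and at (288,142) and (302,205) in the side crop. The tin's top centre is at (149,485) in the top crop and (134,174) in the side crop.

Run:
```python
from h import *
t=snapshot("top");s=snapshot("side")
P=dict(tabL=((149,326),(288,142)),tabR=((270,340),(302,205)),tin=((149,485),(134,174)),FL=((66,278),(310,92)),FR=((375,326),(352,250)),BR=((398,97),(583,232)),BL=((92,60),(518,76)),stamp=((549,228),(510,365)))
for k,(a,b) in P.items():
    ua=(170+a[0]/5-.4,125+a[1]/5-.4);ub=(220+b[0]/5-.4,125+b[1]/5-.4)
    X,e=tri(ray(t,ua),ray(s,ub));print(k,X.round(1),round(e,1),onz(t,ua,84).round(1)[:2])
for n,uv in dict(st1=(128,168),st2=(148,207),orange1=(203,265),o2=(144,301),o3=(222,300),otab=(160,284),sanit=(277,124)).items():print(n,onz(t,uv,60).round(0))
```

```text
tabL [583.1 237.5  83.8] 1.8 [582.2 237.6]
tabR [573.7 167.8  84.6] 0.4 [573.6 167.9]
tin [490.8 237.5  78.2] 0.1 [490.4 236.5]
FL [610.3 285.1  87. ] 0.6 [610.4 285.7]
FR [582.9 106.6  91.6] 5.3 [581.3 107.6]
BR [714.8  94.2  86.9] 0.8 [716.   94.3]
BL [739.8 272.4  83.8] 1.6 [739.  272.6]
stamp [640.5   6.7  74.6] 1.6 [638.    6.9]
st1 [652. 452.  60.]
st2 [536. 390.  60.]
orange1 [367. 229.  60.]
o2 [266. 396.  60.]
o3 [267. 173.  60.]
otab [314. 351.  60.]
sanit [782.  13.  60.]
```

```bash
cat >> h.py <<'E'
BX=np.array([.9908,-.135,0]);BY=np.array([.135,.9908,0]);TAB=np.array([578.5,202.7,81.])
def box(x,y,z): return np.array([0,0,z])+TAB*[1,1,0]+x*BX+y*BY   # z absolute
def Rzy(z,y):
    z=np.array(z,float);z/=np.linalg.norm(z);y=np.array(y,float);y-=z*(y@z);y/=np.linalg.norm(y)
    return np.c_[np.cross(y,z),y,z]
def rel(p,M=None,s=None):
    s=s or r.read_state();C=R.from_rotvec(s["tcp_rot"]).as_matrix()
    M=C if M is None else M
    print("shift",((C.T@(np.array(p)-s["eef_pos"]))/1000).round(4),"rot",np.degrees(R.from_matrix(C.T@M).as_rotvec()).round(2))
def st():
    s=r.read_state();C=R.from_rotvec(s["tcp_rot"]).as_matrix()
    print(s["time_s"],"q",s["joint_pos"].round(3).tolist(),"p",s["eef_pos"].round(1),"x",C[:,0].round(3),"y",C[:,1].round(3),"z",C[:,2].round(3),"F",s["wrist_force"].round(1),"gap",round(float(s["finger_gap"]),1));return s
E
python3 - <<'E'
from h import *
t=np.array([490.8,237.5,0])+BY*80;print(t)
rel([t[0],t[1],200],Rzy([0,0,-1],BX))
E
```

```text
[501.6   316.764   0.   ]
shift [-0.3789 -0.1432  0.031 ] rot [-4.000e-02  2.000e-02  7.972e+01]
```

Emit:
move_arm:
  rows: [-0.2, -0.05, -0.02, 0, 0, 0, 10, -0.2, -0.105, -0.04, 0, 0, 0, 20, -0.2, -0.16, -0.06, 0, 0, 0, 30, -0.2, -0.215, -0.08, 0.01, 0, 0, 40, -0.2, -0.27, -0.1, 0.02, 0, 0, 50]

```text
time_s: 0.92
eef_pos: [413.0, 390.7, 211.3]
tcp_rot: [1.765, 2.599, 0.001]
wrist_force: [0.5, -0.9, 0.7]
finger_gap: 51.4
grip_force: 0.0
```

```bash
python3 -c "
from h import *
st();t=np.array([490.8,237.5,0])+BY*80
rel([t[0],t[1],120],Rzy([0,0,-1],BX))"
```

```text
0.925 q [0.636, 0.332, 1.605, -0.0, 1.203, 0.258] p [413.  390.7 211.3] x [-0.369  0.93   0.   ] y [0.93  0.369 0.001] z [ 0.001  0.001 -1.   ] F [ 0.5 -0.9  0.7] gap 51.4
shift [-0.1014  0.055   0.0914] rot [ 5.00e-02 -2.00e-02  2.94e+01]
```

Emit:
move_arm:
  rows: [-0.2, -0.035, 0.018, 0.02, 0, 0, 10, -0.2, -0.07, 0.036, 0.04, 0, 0, 20, -0.2, -0.101, 0.055, 0.06, 0, 0, 29.5, -0.2, -0.101, 0.055, 0.12, 0, 0, 29.5, -0.2, -0.101, 0.055, 0.12, 0, 0, 29.5]

```text
time_s: 1.55
eef_pos: [496.8, 316.4, 87.4]
tcp_rot: [-2.361, -2.068, 0.015]
wrist_force: [-0.7, 0.5, 0.2]
finger_gap: 51.1
grip_force: 0.0
```

```bash
python3 -c "
from h import *
s=st();t=np.array([490.8,237.5,0])+BY*80
rel([t[0],t[1],27],Rzy([0,0,-1],BX))
d=snapshot('wrist');cv2.imwrite('pics/w1.png',d['pixels']);print(d['T_tool_cam'])"
```

```text
1.55 q [0.45, 0.508, 1.672, -0.0, 0.971, 0.582] p [496.8 316.4  87.4] x [ 0.132  0.991 -0.006] y [ 0.991 -0.132 -0.009] z [-0.009 -0.004 -1.   ] F [-0.7  0.5  0.2] gap 51.1
shift [0.0013 0.0052 0.0603] rot [-0.49  0.32  0.18]
[[-3.19699064e-04 -9.57218945e-01 -2.89364456e-01  7.36879259e+01]
 [ 9.99999730e-01 -4.97629774e-04  5.41330031e-04 -5.64753039e-01]
 [-6.62167730e-04 -2.89364204e-01  9.57218846e-01 -1.42339218e+02]
 [ 0.00000000e+00  0.00000000e+00  0.00000000e+00  1.00000000e+00]]
```

View pics/w1.png

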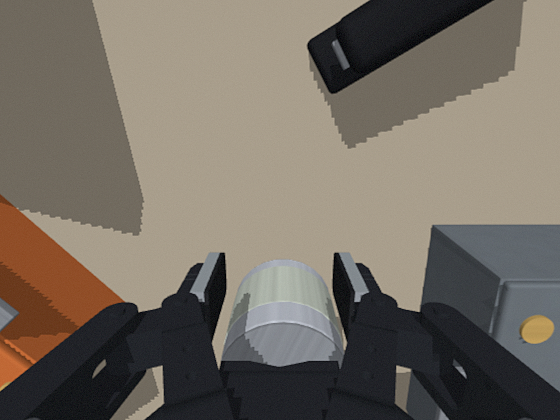

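The wrist view shows the tin (at 285,310) centred between the fingers, so I lower and push.

Emit:
move_arm:
  rows: [-0.2, 0, 0.005, 0.03, 0, 0, 0, -0.2, 0, 0.005, 0.06, 0, 0, 0, -0.2, 0, 0.005, 0.06, 0, 0, 0, -0.2, -0.012, 0.005, 0.06, 0, 0, 0, -0.2, -0.024, 0.005, 0.06, 0, 0, 0]

```text
time_s: 2.22
eef_pos: [503.0, 294.1, 33.2]
tcp_rot: [2.361, 2.071, 0.004]
wrist_force: [0.5, 0.4, -0.4]
finger_gap: 51.3
grip_force: 0.0
```

Emit:
move_arm:
  rows: [-0.2, -0.01, 0, 0, 0, 0, 0, -0.2, -0.02, 0, 0, 0, 0, 0, -0.2, -0.034, 0, 0, 0, 0, 0, -0.2, -0.048, 0, 0, 0, 0, 0, -0.2, -0.062, 0, 0, 0, 0, 0]

```text
time_s: 2.85
eef_pos: [494.8, 232.3, 31.7]
tcp_rot: [2.362, 2.07, 0.003]
wrist_force: [0.9, 5.1, 4.6]
finger_gap: 51.3
grip_force: 2.8
```

```bash
python3 -c "
from h import *
s=st();print((s['eef_pos']-TAB)@np.c_[BX,BY])
rel(box(-92,-148+40,27),Rzy([0,0,-1],BX))"
```

```text
2.85 q [0.312, 0.541, 1.816, 0.0, 0.783, 0.444] p [494.8 232.3  31.7] x [0.131 0.991 0.001] y [ 0.991 -0.131  0.002] z [ 0.002  0.001 -1.   ] F [0.9 5.1 4.6] gap 51.3
[-86.89586075  18.04208647]
shift [-0.126  -0.0056  0.0046] rot [ 0.1  -0.05  0.22]
```

Emit:
move_arm:
  rows: [-0.2, -0.014, 0, 0, 0, 0, 0, -0.2, -0.028, 0, 0, 0, 0, 0, -0.2, -0.042, 0, 0, 0, 0, 0, -0.2, -0.056, 0, 0, 0, 0, 0, -0.2, -0.07, 0, 0, 0, 0, 0]

```text
time_s: 3.48
eef_pos: [485.4, 162.8, 31.6]
tcp_rot: [2.362, 2.07, 0.002]
wrist_force: [1.2, 5.6, 4.7]
finger_gap: 51.2
grip_force: 3.1
```

Emit:
move_arm:
  rows: [-0.2, -0.014, 0, 0, 0, 0, 0, -0.2, -0.028, 0, 0, 0, 0, 0, -0.2, -0.042, 0, 0, 0, 0, 0, -0.2, -0.054, 0, 0, 0, 0, 0, -0.2, -0.06, 0, 0, 0, 0, 0]

```text
time_s: 4.1
eef_pos: [477.1, 103.1, 31.6]
tcp_rot: [2.363, 2.069, 0.001]
wrist_force: [0.9, 5.8, 5.5]
finger_gap: 51.2
grip_force: 3.5
```

Emit:
move_arm:
  rows: [-0.2, 0.01, 0, 0, 0, 0, 0, -0.2, 0.03, 0, 0, 0, 0, 0, -0.2, 0.05, 0, 0, 0, 0, 0, -0.2, 0.05, 0, -0.06, 0, 0, 0, -0.2, 0.05, 0, -0.11, 0, 0, 0]

```text
time_s: 4.72
eef_pos: [482.4, 153.6, 141.7]
tcp_rot: [-2.361, -2.071, 0.005]
wrist_force: [1.3, -0.1, -0.3]
finger_gap: 51.0
grip_force: 0.0
```

```bash
python3 -c "
from h import *
s=st();print((s['eef_pos']-TAB)@np.c_[BX,BY])
a=snapshot('top')['pixels'][100:310,130:390];b=snapshot('side')['pixels'][100:310,180:440]
cv2.imwrite('pics/c2.png',cv2.resize(np.hstack([a,b]),(800,323),interpolation=cv2.INTER_CUBIC))"
```

```text
4.725 q [0.172, 0.333, 1.812, -0.001, 1.0, 0.303] p [482.4 153.6 141.7] x [ 0.13   0.992 -0.002] y [ 0.992 -0.13  -0.003] z [-0.003 -0.001 -1.   ] F [ 1.3 -0.1 -0.3] gap 51.0
[-88.58460054 -61.6568682 ]
```

View pics/c2.png

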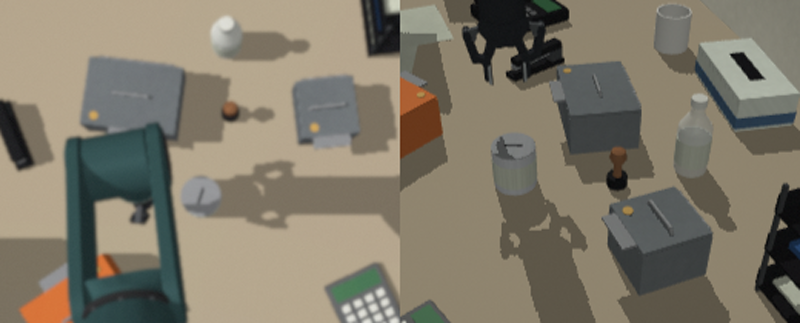

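The tin now stands upright beyond the box's right corner, at (201,196) in the left half of the picture. The boxes are unmoved. Next I fit the kinematics to plan the tilt.

```bash
cat > kin.py <<'E'
import numpy as np
from scipy.optimize import least_squares
from scipy.spatial.transform import Rotation as R
D=[(.359,1.511,599.3,230.5),(.332,1.605,568.6,211.3),(.508,1.672,589,87.4),(.541,1.816,546.6,31.7),(.333,1.812,506.2,141.7)]
A=[];b=[]
for q2,q3,rr,z in D:
    s=q2+q3
    A+=[[1,np.sin(q2),np.sin(s),np.cos(s),0],[0,np.cos(q2),np.cos(s),-np.sin(s),1]];b+=[rr,z]
K=np.linalg.lstsq(np.array(A),np.array(b),rcond=None)[0]
r0,a2,a3,bb,c=K
if __name__=="__main__": print(K.round(1),(np.array(A)@K-b).round(1))
E
python3 kin.py; python3 -c "
from h import *
t=snapshot('top');print((onz(t,(260.7,227.4),80)-TAB)@np.c_[BX,BY])"
```

```text
[   6.8  602.6  432.1  109.9 -101.3] [-0.2  0.  -1.2 -0.2  2.5  0.5 -1.9  0.1  0.8 -0.4]
[ -85.62251035 -154.02472207]
```

```bash
cat >> kin.py <<'E'
Mt=np.array([[0,-1,0],[1,0,0],[0,0,1.]])  # tool x=my, y=-mx
E=R.from_euler
def FR(q): return (E('ZYZYZ',[q[0],q[1]+q[2],q[3],q[4],q[5]]).as_matrix())@Mt
E
python3 -c "
from kin import *
q=np.array([0.172, 0.333, 1.812, -0.001, 1.0, 0.303]);C=FR(q);print(C.round(3))
for d in ([0,0,0,.35,0,0],[0,0,0,.35,0,0]): print(np.degrees(R.from_matrix(C.T@FR(q+d)).as_rotvec()).round(1))
"
```

```text
Traceback (most recent call last):
  File "kin.py", line 14, in FR
    def FR(q): return (E('ZYZYZ',[q[0],q[1]+q[2],q[3],q[4],q[5]]).as_matrix())@Mt
                       ~^^^^^^^^^^^^^^^^^^^^^^^^^^^^^^^^^^^^^^^^^
  File "scipy/spatial/transform/_rotation.pyx", line 1413, in scipy.spatial.transform._rotation.Rotation.from_euler
ValueError: Expected axis specification to be a non-empty string of upto 3 characters, got ZYZYZ
```

```bash
sed -i "s/^def FR.*/def FR(q): return (E('ZYZ',[q[0],q[1]+q[2],q[3]])*E('YZ',[q[4],q[5]])).as_matrix()@Mt/" kin.py
python3 -c "
from kin import *
q=np.array([0.172, 0.333, 1.812, -0.001, 1.0, 0.303]);C=FR(q);print(C.round(3))
print(np.degrees(R.from_matrix(C.T@FR(q+[0,0,0,.35,0,0])).as_rotvec()).round(1))
"
```

```text
[[ 0.13   0.991 -0.003]
 [ 0.992 -0.13  -0.001]
 [-0.002 -0.003 -1.   ]]
[ 5.  16.1 10.8]
```

Model orientation matches. I raise the tool, close the fingers and test this rotation.

Emit:
move_arm:
  rows: [0.5, 0, 0, -0.05, 0, 0, 0, 1, 0, 0, -0.1, 0, 0, 0, 1, 0, 0, -0.13, 0, 0, 0, 1, 0, 0, -0.13, 2.5, 8, 5.4, 1, 0, 0, -0.13, 5, 16.1, 10.8]

```text
time_s: 5.5
eef_pos: [483.0, 154.2, 270.6]
tcp_rot: [-2.336, -1.682, -0.224]
wrist_force: [-0.7, -0.3, -1.1]
finger_gap: -0.1
grip_force: 0.0
```

Emit:
move_arm:
  rows: [1, 0, 0, 0, 0, 0, 0, 1, 0, 0, 0, 0, 0, 0, 1, 0, 0, 0, 0, 0, 0, 1, 0, 0, 0, 0, 0, 0, 1, 0, 0, 0, 0, 0, 0]

```text
time_s: 6.12
eef_pos: [483.4, 154.1, 271.4]
tcp_rot: [-2.337, -1.688, -0.222]
wrist_force: [0.9, -0.8, 0.4]
finger_gap: -0.1
grip_force: 0.0
```

```bash
python3 -c "
from h import *
import kin
s=st();print(kin.FR(s['joint_pos']).round(3))"
```

```text
6.125 q [-0.045, 0.182, 1.7, 0.302, 1.308, 0.189] p [483.4 154.1 271.4] x [0.317 0.91  0.267] y [ 0.948 -0.298 -0.111] z [-0.022  0.288 -0.957] F [ 0.9 -0.8  0.4] gap -0.1
[[ 0.317  0.948 -0.022]
 [ 0.91  -0.298  0.288]
 [ 0.267 -0.111 -0.957]]
```

```bash
cat >> kin.py <<'E'
Q=np.array([[1.141,.359,1.511,0,1.273,-.115],[0.636,0.332,1.605,0,1.203,0.258],[0.45,0.508,1.672,0,0.971,0.582],[0.312,0.541,1.816,0,0.783,0.444],[0.172,0.333,1.812,-0.001,1.0,0.303],[-0.045,0.182,1.7,0.302,1.308,0.189]])
P=np.array([[185.486,569.865,230.458],[413,390.7,211.3],[496.8,316.4,87.4],[494.8,232.3,31.7],[482.4,153.6,141.7],[483.4,154.1,271.4]])
def fk(q,k):
    d1,a2,a3,bb,dy,ey,Lt=k;s=q[1]+q[2]
    p=E('Z',q[0]).apply([a2*np.sin(q[1])+a3*np.sin(s)+bb*np.cos(s),dy,d1+a2*np.cos(q[1])+a3*np.cos(s)-bb*np.sin(s)])
    W=E('ZYZ',[q[0],s,q[3]])*E('Y',q[4])
    return p+W.apply([0,ey,Lt])
def fit(Q=Q,P=P):
    return least_squares(lambda k:np.r_[np.ravel([fk(q,k)-p for q,p in zip(Q,P)]),(k-k0)*.003],k0).x
k0=np.array([300,500,450,0,0,69,230.])
if __name__=="__main__":
    k=fit();print(k.round(1));print(np.round([fk(q,k)-p for q,p in zip(Q,P)],1))
E
python3 kin.py
```

```text
[   6.8  602.6  432.1  109.9 -101.3] [-0.2  0.  -1.2 -0.2  2.5  0.5 -1.9  0.1  0.8 -0.4]
[264.8 612.2 433.3 112.8  67.3   1.6 371.7]
[[-0.1  0.1  0.2]
 [-0.  -0.   0. ]
 [ 0.   0.2  0.1]
 [ 0.  -0.2 -0.2]
 [-0.2 -0.1 -0.2]
 [-0.1 -0.   0. ]]
```

```bash
cat >> kin.py <<'E'
lo=np.array([-2.97,-1.01,.21,-.96,.2,-2.98])+.03;hi=np.array([2.97,2.36,2.38,4.11,2.71,2.98])-.03
k=fit()
def ik(p,M,q0):
    f=lambda q:np.r_[(fk(q,k)-p)/300,R.from_matrix(M.T@FR(q)).as_rotvec()]
    o=least_squares(f,np.clip(q0,lo+.01,hi-.01),bounds=(lo,hi));return o.x,np.abs(o.fun).max()
E
cat > plan.py <<'E'
from h import *
import kin
def fwd(dl,roll=1): # depress angle deg
    a=np.radians(dl);z=BX*np.cos(a)-np.array([0,0,np.sin(a)]);return Rzy(z,-roll*BY)
if __name__=="__main__":
  for dl in (10,20,30,40,50,60):
   for roll in (1,-1):
    for nm,p in (("pre",box(-60,0,60)),("in",box(11,0,60)),("up",box(150,0,215))):
     best=[]
     for q4 in (0,1.5,3.14):
      for q6 in (-2.4,-1,1,2.4):
       q,e=kin.ik(p,fwd(dl,roll),[.2,.4,1.7,q4,1,q6])
       if e<1e-3 and not any(np.abs(q-b).max()<.05 for b in best): best.append(q)
     print(dl,roll,nm,[b.round(2).tolist() for b in best])
E
python3 plan.py
```

```text
10 1 pre [[0.81, 1.22, 2.34, 4.07, 1.64, -1.24]]
10 1 in [[0.64, 1.16, 2.26, 3.9, 1.6, -1.38]]
10 1 up [[0.41, 0.72, 2.11, 3.74, 1.13, -1.75]]
10 -1 pre [[0.81, 1.22, 2.34, 4.07, 1.64, 1.9]]
10 -1 in [[0.64, 1.16, 2.26, 3.9, 1.6, 1.77]]
10 -1 up [[0.41, 0.72, 2.11, 3.74, 1.13, 1.39]]
20 1 pre []
20 1 in [[0.6, 0.99, 2.29, 3.85, 1.32, -1.48]]
20 1 up [[0.39, 0.58, 2.07, 3.85, 0.81, -1.91]]
20 -1 pre []
20 -1 in [[0.6, 0.99, 2.29, 3.85, 1.32, 1.66]]
20 -1 up [[0.39, 0.58, 2.07, 3.85, 0.81, 1.24]]
30 1 pre []
30 1 in [[0.55, 0.81, 2.26, 3.86, 1.0, -1.62]]
30 1 up []
30 -1 pre []
30 -1 in [[0.55, 0.81, 2.26, 3.86, 1.0, 1.52]]
30 -1 up []
40 1 pre [[0.62, 0.67, 2.31, 4.0, 0.76, -1.73]]
40 1 in [[0.49, 0.66, 2.21, 3.96, 0.67, -1.83]]
40 1 up []
40 -1 pre [[0.62, 0.67, 2.31, 4.0, 0.76, 1.41]]
40 -1 in [[0.49, 0.66, 2.21, 3.96, 0.67, 1.31]]
40 -1 up []
50 1 pre []
50 1 in []
50 1 up [[0.28, 0.39, 1.76, -0.68, 0.43, 2.54]]
50 -1 pre []
50 -1 in []
50 -1 up [[0.28, 0.39, 1.76, -0.68, 0.43, -0.6]]
60 1 pre []
60 1 in []
60 1 up [[0.25, 0.4, 1.63, -0.31, 0.65, 2.16]]
60 -1 pre []
60 -1 in []
60 -1 up [[0.25, 0.4, 1.63, -0.31, 0.65, -0.98]]
```

```bash
cat > plan2.py <<'E'
from h import *
import kin
def ori(dl,psi,roll=0):
    a,b=np.radians([dl,psi]);z=(BX*np.cos(b)-BY*np.sin(b))*np.cos(a)-np.array([0,0,np.sin(a)])
    return Rzy(z,np.cross(z,[0,0,1]))@R.from_euler('z',roll,degrees=True).as_matrix()
W=[box(-40,20,60),box(11,0,60),box(25,0,150),box(80,0,205),box(165,0,200)]
if __name__=="__main__":
  res=[]
  for dl in (15,25,35):
   for psi in range(-75,91,15):
    for roll in (0,):
     for q4 in (0,1.5,3.14):
      for q6 in (-2,0,2):
       qs=[];m=9;q=np.array([.3,.5,1.7,q4,1,q6])
       for p in W:
         q,e=kin.ik(p,ori(dl,psi,roll),q);qs.append(q.round(2))
         m=min(m,np.minimum(q-kin.lo,kin.hi-q).min() if e<1e-3 else -1)
       if m>.02:res.append((round(m,2),dl,psi,roll,q4,q6,qs[0].tolist(),qs[1].tolist(),qs[-1].tolist()))
  for x in sorted(res,key=lambda x:-x[0])[:14]:print(*x)
E
python3 plan2.py
```

```text
0.23 15 -75 0 0 -2 [-0.41, 1.01, 2.12, 1.55, 1.31, -1.56] [-0.43, 0.99, 2.01, 1.5, 1.32, -1.42] [-0.35, 0.78, 1.68, 1.44, 1.34, -0.86]
0.23 15 -75 0 0 0 [-0.41, 1.01, 2.12, 1.55, 1.31, -1.56] [-0.43, 0.99, 2.01, 1.5, 1.32, -1.42] [-0.35, 0.78, 1.68, 1.44, 1.34, -0.86]
0.23 15 -75 0 0 2 [-0.41, 1.01, 2.12, 1.55, 1.31, -1.56] [-0.43, 0.99, 2.01, 1.5, 1.32, -1.42] [-0.35, 0.78, 1.68, 1.44, 1.34, -0.86]
0.23 15 -75 0 1.5 -2 [-0.41, 1.01, 2.12, 1.55, 1.31, -1.56] [-0.43, 0.99, 2.01, 1.5, 1.32, -1.42] [-0.35, 0.78, 1.68, 1.44, 1.34, -0.86]
0.23 15 -75 0 1.5 0 [-0.41, 1.01, 2.12, 1.55, 1.31, -1.56] [-0.43, 0.99, 2.01, 1.5, 1.32, -1.42] [-0.35, 0.78, 1.68, 1.44, 1.34, -0.86]
0.23 15 -75 0 1.5 2 [-0.41, 1.01, 2.12, 1.55, 1.31, -1.56] [-0.43, 0.99, 2.01, 1.5, 1.32, -1.42] [-0.35, 0.78, 1.68, 1.44, 1.34, -0.86]
0.23 15 -75 0 3.14 -2 [-0.41, 1.01, 2.12, 1.55, 1.31, -1.56] [-0.43, 0.99, 2.01, 1.5, 1.32, -1.42] [-0.35, 0.78, 1.68, 1.44, 1.34, -0.86]
0.23 15 -75 0 3.14 0 [-0.41, 1.01, 2.12, 1.55, 1.31, -1.56] [-0.43, 0.99, 2.01, 1.5, 1.32, -1.42] [-0.35, 0.78, 1.68, 1.44, 1.34, -0.86]
0.22 35 -75 0 0 -2 [-0.28, 0.73, 2.13, 1.49, 0.96, -1.23] [-0.31, 0.74, 2.01, 1.39, 0.98, -1.1] [-0.27, 0.61, 1.61, 1.12, 1.12, -0.51]
0.22 35 -75 0 0 0 [-0.28, 0.73, 2.13, 1.49, 0.96, -1.23] [-0.31, 0.74, 2.01, 1.39, 0.98, -1.1] [-0.27, 0.61, 1.61, 1.12, 1.12, -0.51]
0.22 35 -75 0 0 2 [-0.28, 0.73, 2.13, 1.49, 0.96, -1.23] [-0.31, 0.74, 2.01, 1.39, 0.98, -1.1] [-0.27, 0.61, 1.61, 1.12, 1.12, -0.51]
0.22 35 -75 0 1.5 -2 [-0.28, 0.73, 2.13, 1.49, 0.96, -1.23] [-0.31, 0.74, 2.01, 1.39, 0.98, -1.1] [-0.27, 0.61, 1.61, 1.12, 1.12, -0.51]
0.22 35 -75 0 1.5 0 [-0.28, 0.73, 2.13, 1.49, 0.96, -1.23] [-0.31, 0.74, 2.01, 1.39, 0.98, -1.1] [-0.27, 0.61, 1.61, 1.12, 1.12, -0.51]
0.22 35 -75 0 1.5 2 [-0.28, 0.73, 2.13, 1.49, 0.96, -1.23] [-0.31, 0.74, 2.01, 1.39, 0.98, -1.1] [-0.27, 0.61, 1.61, 1.12, 1.12, -0.51]
```

Run:
```python
from plan2 import *
s=r.read_state()
for dl in (25,32,38):
  for psi in (-40,-50,-60,-70):
    q=s["joint_pos"].copy();q[3]=1.4;q[5]=-1.4;m=[];o=[]
    for p in [box(-15,-70,180),box(1,-25,60),box(30,-25,150),box(80,-25,200),box(165,-25,190)]:
        q,e=kin.ik(p,ori(dl,psi),q);i=np.argmin(np.minimum(q-kin.lo,kin.hi-q))
        m.append((round(float(np.minimum(q-kin.lo,kin.hi-q)[i]),2) if e<1e-3 else -1,int(i)+1));o.append(q.round(2).tolist())
    print(dl,psi,m,o[0],o[1],o[-1])
```

```text
25 -40 [(-1, 3), (-1, 3), (-1, 3), (0.12, 3), (0.3, 3)] [-0.41, 0.48, 2.35, 1.92, 0.95, -1.21] [-0.26, 0.92, 2.35, 2.3, 1.2, -1.65] [-0.2, 0.57, 2.05, 2.09, 0.81, -1.08]
25 -50 [(-1, 3), (0.01, 3), (0.07, 3), (0.2, 3), (0.39, 3)] [-0.5, 0.55, 2.35, 1.78, 1.07, -1.31] [-0.35, 0.93, 2.34, 2.1, 1.2, -1.69] [-0.28, 0.6, 1.96, 1.78, 0.91, -0.94]
25 -60 [(0.11, 3), (0.12, 3), (0.18, 3), (0.31, 3), (0.5, 3)] [-0.54, 0.56, 2.24, 1.53, 1.12, -1.2] [-0.41, 0.88, 2.23, 1.8, 1.13, -1.54] [-0.33, 0.63, 1.85, 1.54, 1.03, -0.83]
25 -70 [(0.24, 3), (0.25, 3), (0.31, 3), (0.44, 3), (0.63, 3)] [-0.55, 0.58, 2.11, 1.32, 1.21, -1.09] [-0.43, 0.86, 2.1, 1.54, 1.13, -1.38] [-0.35, 0.68, 1.72, 1.35, 1.17, -0.75]
32 -40 [(-1, 3), (-1, 3), (0.04, 3), (0.18, 3), (0.36, 3)] [-0.34, 0.39, 2.35, 1.92, 0.79, -1.1] [-0.19, 0.78, 2.35, 2.35, 0.98, -1.55] [-0.17, 0.51, 1.99, 1.89, 0.64, -0.83]
32 -50 [(0.04, 3), (0.03, 3), (0.12, 3), (0.26, 3), (0.44, 3)] [-0.44, 0.44, 2.31, 1.69, 0.91, -1.1] [-0.29, 0.8, 2.32, 2.1, 1.0, -1.54] [-0.24, 0.54, 1.91, 1.6, 0.78, -0.72]
32 -60 [(0.15, 3), (0.14, 3), (0.22, 3), (0.36, 3),
[... 309 characters left out ...]
(0.02, 3), (-1, 3), (0.1, 3), (0.25, 3), (0.3, 5)] [-0.29, 0.33, 2.33, 1.86, 0.67, -0.97] [-0.14, 0.71, 2.35, 2.39, 0.84, -1.5] [-0.14, 0.46, 1.93, 1.62, 0.53, -0.53]
38 -50 [(0.09, 3), (0.07, 3), (0.17, 3), (0.31, 3), (0.48, 5)] [-0.38, 0.35, 2.26, 1.55, 0.79, -0.87] [-0.24, 0.7, 2.28, 2.04, 0.82, -1.38] [-0.21, 0.49, 1.86, 1.4, 0.71, -0.48]
38 -60 [(0.19, 3), (0.16, 3), (0.26, 3), (0.4, 3), (0.58, 3)] [-0.43, 0.39, 2.16, 1.33, 0.91, -0.82] [-0.3, 0.69, 2.19, 1.71, 0.84, -1.24] [-0.26, 0.54, 1.77, 1.24, 0.87, -0.47]
38 -70 [(0.29, 3), (0.27, 3), (0.36, 3), (0.5, 3), (0.69, 3)] [-0.44, 0.43, 2.06, 1.15, 1.04, -0.79] [-0.33, 0.7, 2.08, 1.43, 0.91, -1.11] [-0.28, 0.58, 1.66, 1.11, 1.04, -0.47]
```

```bash
cat > rows.py <<'E'
from plan2 import *
M=ori(40,-55)
def rows(s,poses):
    C=R.from_rotvec(s["tcp_rot"]).as_matrix();p0=s["eef_pos"]
    for p,m in poses: print((C.T@(p-p0)/1000).round(3).tolist(),np.degrees(R.from_matrix(C.T@m).as_rotvec()).round(1).tolist(),"world",np.round(p).tolist())
E
python3 - <<'E'
from rows import *
s=st();q0=s["joint_pos"];g=q0.copy();g[3]=1.4;g[5]=-1
for p in [box(-30,-22,53),box(1,-22,53),box(80,-22,180),box(160,-22,193)]: q,e=kin.ik(p,M,g);print(q.round(2),round(e,4))
q1,e=kin.ik(box(-35,-22,150),M,g);print("pre",q1.round(2),e)
n=10
rows(s,[(kin.fk(q0+(q1-q0)*i/n,kin.k),kin.FR(q0+(q1-q0)*i/n)) for i in range(1,n+1)])
E
```

```text
6.125 q [-0.045, 0.182, 1.7, 0.302, 1.308, 0.189] p [483.4 154.1 271.4] x [0.317 0.91  0.267] y [ 0.948 -0.298 -0.111] z [-0.022  0.288 -0.957] F [ 0.9 -0.8  0.4] gap -0.1
[-0.26  0.69  2.3   1.93  0.81 -1.38] 0.0
[-0.25  0.68  2.23  1.87  0.78 -1.28] 0.0
[-0.23  0.44  1.99  1.37  0.75 -0.58] 0.0
[-0.22  0.49  1.81  1.25  0.77 -0.4 ] 0.0
pre [-0.26  0.41  2.26  1.61  0.75 -0.94] 2.3116323670061927e-14
[0.023, -0.009, 0.024] [1.5, 6.7, -1.6] world [482.0, 185.0, 255.0]
[0.045, -0.013, 0.044] [1.9, 13.1, -2.3] world [484.0, 212.0, 243.0]
[0.063, -0.013, 0.058] [1.3, 19.2, -2.1] world [489.0, 232.0, 234.0]
[0.077, -0.009, 0.069] [-0.3, 24.6, -1.1] world [498.0, 247.0, 227.0]
[0.085, -0.0, 0.077] [-2.6, 29.1, 0.6] world [508.0, 254.0, 220.0]
[0.086, 0.012, 0.085] [-5.6, 32.7, 3.1] world [520.0, 253.0, 212.0]
[0.079, 0.025, 0.093] [-9.0, 35.1, 6.2] world [531.0, 245.0, 201.0]
[0.065, 0.039, 0.101] [-12.5, 36.4, 9.8] world [539.0, 231.0, 187.0]
[0.043, 0.051, 0.112] [-16.0, 36.4, 13.8] world [543.0, 211.0, 170.0]
[0.015, 0.059, 0.124] [-19.3, 35.2, 18.1] world [541.0, 186.0, 150.0]
```

Emit:
move_arm:
  rows: [1, 0.023, -0.009, 0.024, 1.5, 6.7, -1.6, 1, 0.045, -0.013, 0.044, 1.9, 13.1, -2.3, 1, 0.063, -0.013, 0.058, 1.3, 19.2, -2.1, 1, 0.077, -0.009, 0.069, -0.3, 24.6, -1.1, 1, 0.085, 0, 0.077, -2.6, 29.1, 0.6]

```text
time_s: 6.75
eef_pos: [509.2, 253.4, 220.1]
tcp_rot: [-2.079, -1.423, -0.788]
wrist_force: [-0.6, 0.4, 0.1]
finger_gap: 0.4
grip_force: 0.0
```

Run:
```python
from rows import *
s=st();q0=s["joint_pos"];g=np.array([-0.26,0.41,2.26,1.61,0.75,-0.94])
q1,e=kin.ik(box(-35,-22,150),M,g);print("pre",q1.round(2),e)
n=6
rows(s,[(kin.fk(q0+(q1-q0)*i/n,kin.k),kin.FR(q0+(q1-q0)*i/n)) for i in range(1,n+1)])
```

```text
6.75 q [-0.157, 0.297, 1.979, 0.958, 1.03, -0.377] p [509.2 253.4 220.1] x [0.288 0.653 0.7  ] y [ 0.94  -0.331 -0.077] z [ 0.182  0.681 -0.709] F [-0.6  0.4  0.1] gap 0.4
pre [-0.26  0.41  2.26  1.61  0.75 -0.94] 5.6037863381540876e-14
[-0.002, 0.01, 0.005] [-2.8, 3.0, 1.4] world [519.0, 252.0, 214.0]
[-0.009, 0.021, 0.01] [-6.0, 5.3, 3.1] world [528.0, 248.0, 205.0]
[-0.02, 0.032, 0.012] [-9.5, 6.7, 5.1] world [536.0, 238.0, 195.0]
[-0.036, 0.043, 0.013] [-13.1, 7.4, 7.3] world [541.0, 224.0, 182.0]
[-0.058, 0.052, 0.012] [-16.7, 7.2, 9.9] world [543.0, 206.0, 167.0]
[-0.084, 0.058, 0.009] [-20.1, 6.2, 12.6] world [541.0, 186.0, 150.0]
```

Emit:
move_arm:
  rows: [1, -0.005, 0.016, 0.008, -4.5, 4.2, 2.2, 1, -0.013, 0.026, 0.011, -8, 6, 4, 1, -0.03, 0.039, 0.013, -12, 7.2, 6.5, 1, -0.056, 0.051, 0.012, -16.5, 7.2, 9.7, 1, -0.084, 0.058, 0.009, -20.1, 6.2, 12.6]

```text
time_s: 7.38
eef_pos: [541.1, 184.3, 150.0]
tcp_rot: [-2.363, -1.033, -1.098]
wrist_force: [0.4, 0.1, 0.1]
finger_gap: 0.2
grip_force: 0.0
```

Run:
```python
from rows import *
s=st();print((s['eef_pos']-TAB)@np.c_[BX,BY])
d=snapshot('wrist');cv2.imwrite('pics/w3.png',d['pixels'])
for n,p in dict(tabR=box(0,-35,81),tabL=box(0,35,81),fr=box(22,-90,83)).items(): print(n,proj(d,p,s).round(0))
rows(s,[(box(-30,-22,z),M) for z in (120,90,70,53)]+[(box(1,-22,53),M)])
```

```text
7.375 q [-0.27, 0.409, 2.258, 1.596, 0.746, -0.93] p [541.1 184.3 150. ] x [0.438 0.474 0.764] y [ 0.734 -0.679  0.001] z [ 0.519  0.56  -0.645] F [0.4 0.1 0.1] gap 0.2
[-34.58865491 -23.32520853]
tabR [330. 290.]
tabL [273. 219.]
fr [414. 340.]
[-0.021, 0.003, 0.022] [0.0, 0.2, 0.0] world [546.0, 185.0, 120.0]
[-0.043, 0.003, 0.042] [0.0, 0.2, 0.0] world [546.0, 185.0, 90.0]
[-0.059, 0.003, 0.054] [0.0, 0.2, 0.0] world [546.0, 185.0, 70.0]
[-0.072, 0.003, 0.065] [0.0, 0.2, 0.0] world [546.0, 185.0, 53.0]
[-0.06, 0.028, 0.079] [0.0, 0.2, 0.0] world [577.0, 181.0, 53.0]
```

View pics/w3.png

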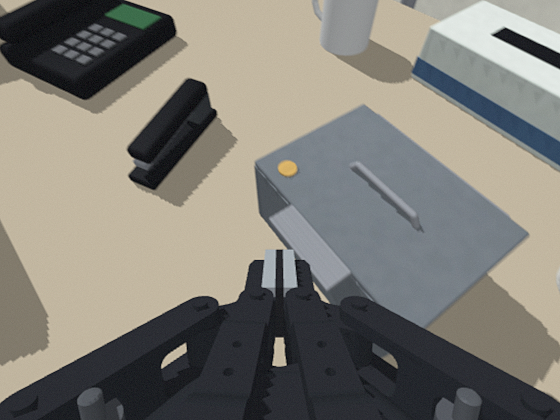

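The wrist view shows the tab's front-left corner near (271,217), against (273,219) predicted, so the tab estimate holds. The knuckles flare out at (205,303) and (365,303), so I check how wide they are.

Run:
```python
from rows import *
d=snapshot('wrist');T=np.array(d["T_tool_cam"])
for uv in [(264,288),(298,250),(365,300),(385,312),(540,405),(460,345)]:
    w=T[:3,:3]@[(uv[0]-d["cx"])/d["fx"],(uv[1]-d["cy"])/d["fy"],1]
    for X in (0,10):
        print(uv,X,(T[:3,3]+w*(X-T[0,3])/w[0]).round(0))
```

```text
(264, 288) 0 [  0.  -7. -21.]
(264, 288) 10 [ 10.  -6. -38.]
(298, 250) 0 [ 0. 10. 18.]
(298, 250) 10 [10.  9. -4.]
(365, 300) 0 [  0.  34. -30.]
(365, 300) 10 [ 10.  30. -45.]
(385, 312) 0 [  0.  40. -38.]
(385, 312) 10 [ 10.  34. -52.]
(540, 405) 0 [  0.  67. -78.]
(540, 405) 10 [ 10.  58. -87.]
(460, 345) 0 [  0.  58. -56.]
(460, 345) 10 [ 10.  50. -68.]
```

```bash
sed -i 's/M=ori(40,-55)/M=ori(40,-55,-30)/' rows.py
python3 - <<'E'
from rows import *
s=st();g=s["joint_pos"]
for p in [box(-30,-12,150),box(-30,-12,46),box(5,-12,46),box(50,-12,155),box(160,-12,204),box(180,-12,204)]: g,e=kin.ik(p,M,g);print(g.round(2),round(e,4))
rows(s,[(box(-30,-12,z),M) for z in (150,110,80,46)]+[(box(5,-12,46),M)])
E
```

```text
7.475 q [-0.27, 0.409, 2.259, 1.593, 0.747, -0.927] p [539.4 184.7 149.2] x [0.44  0.473 0.763] y [ 0.734 -0.679 -0.003] z [ 0.516  0.562 -0.646] F [ 0.2  0.5 -0.3] gap -0.1
[-0.23  0.42  2.25  1.63  0.73 -1.45] 0.0
[-0.23  0.71  2.29  1.98  0.81 -1.93] 0.0
[-0.22  0.7   2.22  1.91  0.78 -1.82] 0.0
[-0.21  0.46  2.07  1.5   0.72 -1.26] 0.0
[-0.2   0.48  1.8   1.23  0.77 -0.88] 0.0
[-0.2   0.5   1.75  1.21  0.77 -0.85] 0.0
[0.009, -0.001, 0.009] [-0.2, 0.2, -30.1] world [547.0, 195.0, 150.0]
[-0.022, -0.001, 0.035] [-0.2, 0.2, -30.1] world [547.0, 195.0, 110.0]
[-0.045, -0.001, 0.054] [-0.2, 0.2, -30.1] world [547.0, 195.0, 80.0]
[-0.07, -0.001, 0.076] [-0.2, 0.2, -30.1] world [547.0, 195.0, 46.0]
[-0.057, 0.028, 0.092] [-0.2, 0.2, -30.1] world [582.0, 190.0, 46.0]
```

Emit:
move_arm:
  rows: [1, 0.005, -0.001, 0.005, 0, 0, -10, 1, 0.009, -0.001, 0.009, 0, 0, -20, 1, 0.005, -0.001, 0.013, 0, 0, -30, 1, -0.015, -0.001, 0.03, 0, 0, -30, 1, -0.03, -0.001, 0.042, 0, 0, -30]

```text
time_s: 8.1
eef_pos: [550.2, 195.9, 101.2]
tcp_rot: [-2.134, -1.714, -1.263]
wrist_force: [0.1, 0.5, 0.2]
finger_gap: -0.0
grip_force: 0.0
```

Run:
```python
from rows import *
s=st();print((s['eef_pos']-TAB)@np.c_[BX,BY])
rows(s,[(box(-30,-12,z),M) for z in (75,46)]+[(box(-12,-12,46),M),(box(5,-12,46),M)])
```

```text
8.1 q [-0.234, 0.55, 2.269, 1.792, 0.756, -1.681] p [550.2 195.9 101.2] x [0.007 0.749 0.663] y [ 0.855 -0.348  0.385] z [ 0.519  0.564 -0.642] F [0.1 0.5 0.2] gap -0.0
[-27.14739021 -10.60117739]
[-0.018, -0.012, 0.015] [-0.1, -0.1, 0.2] world [547.0, 195.0, 75.0]
[-0.037, -0.023, 0.033] [-0.1, -0.1, 0.2] world [547.0, 195.0, 46.0]
[-0.039, -0.007, 0.041] [-0.1, -0.1, 0.2] world [565.0, 192.0, 46.0]
[-0.041, 0.008, 0.049] [-0.1, -0.1, 0.2] world [582.0, 190.0, 46.0]
```

Emit:
move_arm:
  rows: [1, -0.018, -0.012, 0.015, 0, 0, 0, 1, -0.037, -0.023, 0.033, 0, 0, 0, 1, -0.037, -0.023, 0.033, 0, 0, 0, 1, -0.038, -0.016, 0.036, 0, 0, 0, 1, -0.039, -0.01, 0.039, 0, 0, 0]

```text
time_s: 8.72
eef_pos: [561.6, 191.3, 47.5]
tcp_rot: [-2.137, -1.713, -1.263]
wrist_force: [0.2, 0.1, 1.2]
finger_gap: 0.1
grip_force: 0.0
```

Run:
```python
from rows import *
s=st();print((s['eef_pos']-TAB)@np.c_[BX,BY])
a=cv2.resize(snapshot('wrist')['pixels'][150:420,150:450],(400,360));b=cv2.resize(snapshot('side')['pixels'][110:215,240:357],(400,360),interpolation=cv2.INTER_CUBIC)
cv2.imwrite('pics/c4.png',np.hstack([a,b]))
rows(s,[(box(5,-12,46),M),(box(5,-12,60),M)])
```

```text
8.725 q [-0.238, 0.7, 2.259, 1.928, 0.796, -1.874] p [561.6 191.3  47.5] x [0.008 0.749 0.662] y [ 0.854 -0.35   0.385] z [ 0.52   0.563 -0.643] F [0.2 0.1 1.2] gap 0.1
[-15.16632851 -13.53521868]
[-0.002, 0.017, 0.011] [-0.0, -0.0, 0.2] world [582.0, 190.0, 46.0]
[0.008, 0.022, 0.002] [-0.0, -0.0, 0.2] world [582.0, 190.0, 60.0]
```

View pics/c4.png

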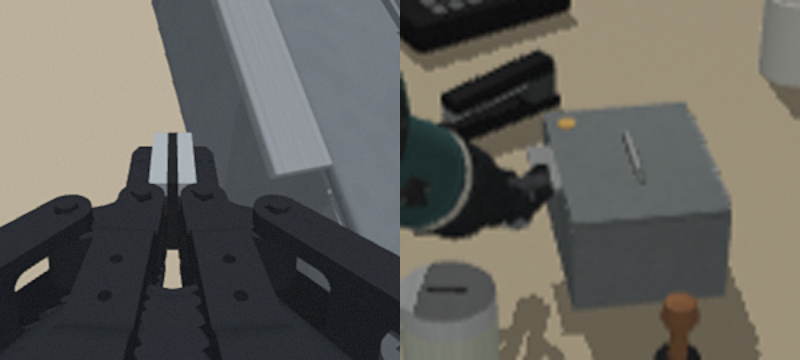

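The view shows the tip at (170,150) in front of the tab and lower than it. The tab's right corner is at (300,170), and the knuckles are clear of the box and the tin. I slide under.

Emit:
move_arm:
  rows: [1, -0.001, 0.006, 0.004, 0, 0, 0, 1, -0.002, 0.012, 0.008, 0, 0, 0, 1, -0.002, 0.017, 0.011, 0, 0, 0, 1, -0.002, 0.017, 0.011, 0, 0, 0, 1, -0.002, 0.017, 0.011, 0, 0, 0]

```text
time_s: 9.45
eef_pos: [580.1, 190.1, 43.8]
tcp_rot: [-2.138, -1.711, -1.259]
wrist_force: [-0.3, 0.0, 0.8]
finger_gap: -0.2
grip_force: 0.0
```

```bash
cat > arc.py <<'E'
from rows import *
import sys
s=st();print((s['eef_pos']-TAB)@np.c_[BX,BY],s['eef_pos'][2])
y=-12
def P(t): t=np.radians(t);return box(5+152*(1-np.cos(t)),y,52+152*np.sin(t))
rows(s,[(P(float(a)),M) for a in sys.argv[1:]])
E
python3 arc.py 0 4 8 12 16 20
```

```text
9.45 q [-0.229, 0.706, 2.216, 1.899, 0.78, -1.82] p [580.1 190.1  43.8] x [0.011 0.749 0.662] y [ 0.855 -0.35   0.382] z [ 0.518  0.563 -0.644] F [-0.3  0.   0.8] gap -0.2
[  3.26505688 -12.22997515] 43.84411976685847
[0.005, 0.005, -0.004] [-0.2, 0.1, 0.0] world [582.0, 190.0, 52.0]
[0.012, 0.009, -0.011] [-0.2, 0.1, 0.0] world [582.0, 190.0, 63.0]
[0.019, 0.014, -0.017] [-0.2, 0.1, 0.0] world [583.0, 190.0, 73.0]
[0.026, 0.02, -0.023] [-0.2, 0.1, 0.0] world [585.0, 190.0, 84.0]
[0.033, 0.026, -0.029] [-0.2, 0.1, 0.0] world [588.0, 189.0, 94.0]
[0.039, 0.033, -0.034] [-0.2, 0.1, 0.0] world [591.0, 189.0, 104.0]
```

Emit:
move_arm:
  rows: [1, 0.003, 0.003, -0.002, 0, 0, 0, 1, 0.007, 0.006, -0.006, 0, 0, 0, 1, 0.012, 0.009, -0.011, 0, 0, 0, 1, 0.019, 0.014, -0.017, 0, 0, 0, 1, 0.026, 0.02, -0.023, 0, 0, 0]

```text
time_s: 10.07
eef_pos: [585.9, 189.3, 84.3]
tcp_rot: [-2.139, -1.711, -1.259]
wrist_force: [0.5, -1.1, -2.0]
finger_gap: 0.0
grip_force: 1.0
```

```bash
python3 arc.py 12 17 22 27 32 37; python3 -c "
from h import *
a=cv2.resize(snapshot('wrist')['pixels'][100:420,150:450],(400,400));b=cv2.resize(snapshot('side')['pixels'][100:220,240:360],(400,400),interpolation=cv2.INTER_CUBIC)
cv2.imwrite('pics/c5.png',np.hstack([a,b]))"
```

```text
10.075 q [-0.227, 0.601, 2.195, 1.775, 0.746, -1.645] p [585.9 189.3  84.3] x [0.011 0.749 0.662] y [ 0.855 -0.35   0.382] z [ 0.518  0.562 -0.645] F [ 0.5 -1.1 -2. ] gap 0.0
[  9.14458052 -12.31451784] 84.28156276332244
[-0.0, -0.001, 0.0] [-0.1, 0.1, 0.0] world [585.0, 190.0, 84.0]
[0.008, 0.007, -0.007] [-0.1, 0.1, 0.0] world [588.0, 189.0, 96.0]
[0.016, 0.016, -0.013] [-0.1, 0.1, 0.0] world [593.0, 189.0, 109.0]
[0.023, 0.025, -0.018] [-0.1, 0.1, 0.0] world [598.0, 188.0, 121.0]
[0.03, 0.035, -0.023] [-0.1, 0.1, 0.0] world [605.0, 187.0, 133.0]
[0.037, 0.046, -0.026] [-0.1, 0.1, 0.0] world [612.0, 186.0, 143.0]
```

View pics/c5.png

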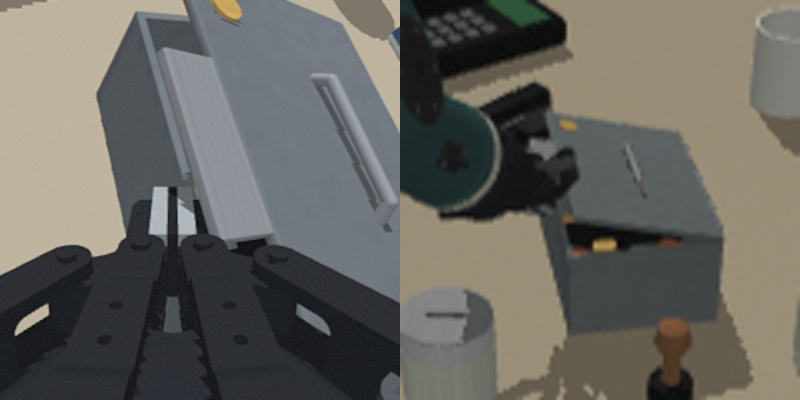

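The lid is opening (gap at (620,240)) with the tip under the tab. I continue along the arc.

Emit:
move_arm:
  rows: [1, 0.008, 0.007, -0.007, 0, 0, 0, 1, 0.016, 0.016, -0.013, 0, 0, 0, 1, 0.023, 0.025, -0.018, 0, 0, 0, 1, 0.03, 0.035, -0.023, 0, 0, 0, 1, 0.037, 0.046, -0.026, 0, 0, 0]

```text
time_s: 10.8
eef_pos: [611.7, 186.4, 142.5]
tcp_rot: [-2.139, -1.711, -1.258]
wrist_force: [-1.0, -1.6, -1.8]
finger_gap: -0.1
grip_force: 0.9
```

```bash
python3 arc.py 42 47 52 57 62
```

```text
10.8 q [-0.22, 0.474, 2.109, 1.545, 0.723, -1.328] p [611.7 186.4 142.5] x [0.011 0.749 0.662] y [ 0.855 -0.35   0.382] z [ 0.518  0.562 -0.645] F [-1.  -1.6 -1.8] gap -0.1
[ 35.11752425 -11.66671311] 142.5237087283158
[0.006, 0.012, -0.004] [-0.2, 0.1, 0.0] world [621.0, 185.0, 154.0]
[0.012, 0.024, -0.006] [-0.2, 0.1, 0.0] world [630.0, 184.0, 163.0]
[0.017, 0.037, -0.007] [-0.2, 0.1, 0.0] world [640.0, 182.0, 172.0]
[0.021, 0.049, -0.007] [-0.2, 0.1, 0.0] world [650.0, 181.0, 179.0]
[0.024, 0.062, -0.006] [-0.2, 0.1, 0.0] world [662.0, 179.0, 186.0]
```

Emit:
move_arm:
  rows: [1, 0.006, 0.012, -0.004, 0, 0, 0, 1, 0.012, 0.024, -0.006, 0, 0, 0, 1, 0.017, 0.037, -0.007, 0, 0, 0, 1, 0.021, 0.049, -0.007, 0, 0, 0, 1, 0.024, 0.062, -0.006, 0, 0, 0]

```text
time_s: 11.42
eef_pos: [661.6, 180.0, 186.0]
tcp_rot: [-2.137, -1.711, -1.258]
wrist_force: [0.7, -0.4, -0.6]
finger_gap: -0.1
grip_force: 0.4
```

```bash
python3 arc.py 67 72 77 81 85
```

```text
11.425 q [-0.211, 0.431, 1.97, 1.348, 0.742, -1.056] p [661.6 180.  186. ] x [0.01  0.749 0.663] y [ 0.856 -0.349  0.381] z [ 0.517  0.564 -0.644] F [ 0.7 -0.4 -0.6] gap -0.1
[ 85.41311223 -11.29300581] 185.96733280694173
[0.002, 0.013, 0.001] [-0.2, 0.0, 0.1] world [674.0, 178.0, 192.0]
[0.004, 0.026, 0.003] [-0.2, 0.0, 0.1] world [686.0, 176.0, 197.0]
[0.005, 0.039, 0.007] [-0.2, 0.0, 0.1] world [699.0, 174.0, 200.0]
[0.006, 0.049, 0.01] [-0.2, 0.0, 0.1] world [709.0, 173.0, 202.0]
[0.006, 0.059, 0.014] [-0.2, 0.0, 0.1] world [719.0, 171.0, 203.0]
```

Emit:
move_arm:
  rows: [1, 0.002, 0.013, 0.001, 0, 0, 0, 1, 0.004, 0.026, 0.003, 0, 0, 0, 1, 0.005, 0.039, 0.007, 0, 0, 0, 1, 0.006, 0.049, 0.01, 0, 0, 0, 1, 0.006, 0.056, 0.013, 0, 0, 0]

```text
time_s: 12.05
eef_pos: [717.5, 171.7, 203.0]
tcp_rot: [-2.138, -1.711, -1.259]
wrist_force: [-0.2, -0.5, -1.5]
finger_gap: 0.1
grip_force: 0.0
```

```bash
python3 arc.py 87 90 93 97 100; python3 -c "
from h import *
a=cv2.resize(snapshot('wrist')['pixels'],(400,300));b=cv2.resize(snapshot('side')['pixels'][80:230,220:420],(400,300),interpolation=cv2.INTER_CUBIC)
cv2.imwrite('pics/c6.png',np.hstack([a,b]))"
```

```text
12.05 q [-0.204, 0.459, 1.836, 1.244, 0.765, -0.906] p [717.5 171.7 203. ] x [0.01  0.749 0.663] y [ 0.855 -0.35   0.382] z [ 0.518  0.563 -0.644] F [-0.2 -0.5 -1.5] gap 0.1
[141.90249974 -11.95318704] 203.0146277401214
[-0.0, 0.007, 0.003] [-0.1, 0.0, 0.1] world [725.0, 171.0, 204.0]
[-0.001, 0.014, 0.006] [-0.1, 0.0, 0.1] world [732.0, 170.0, 204.0]
[-0.002, 0.021, 0.01] [-0.1, 0.0, 0.1] world [740.0, 169.0, 204.0]
[-0.003, 0.03, 0.015] [-0.1, 0.0, 0.1] world [751.0, 167.0, 203.0]
[-0.005, 0.037, 0.019] [-0.1, 0.0, 0.1] world [759.0, 166.0, 202.0]
```

Emit:
move_arm:
  rows: [1, 0, 0.007, 0.003, 0, 0, 0, 1, -0.001, 0.014, 0.006, 0, 0, 0, 1, -0.002, 0.021, 0.01, 0, 0, 0, 1, -0.003, 0.028, 0.014, 0, 0, 0, 1, -0.004, 0.033, 0.017, 0, 0, 0]

```text
time_s: 12.78
eef_pos: [754.5, 166.6, 201.8]
tcp_rot: [-2.138, -1.711, -1.259]
wrist_force: [-0.1, -0.4, 0.4]
finger_gap: -0.3
grip_force: 0.0
```

Run:
```python
from rows import *
s=st();print((s['eef_pos']-TAB)@np.c_[BX,BY])
rows(s,[(box(130,-12,210),M),(box(70,-12,230),M),(box(10,-20,250),M),(box(-50,-30,260),M)])
```

```text
12.775 q [-0.199, 0.501, 1.753, 1.206, 0.775, -0.848] p [754.5 166.6 201.8] x [0.01  0.749 0.662] y [ 0.855 -0.35   0.382] z [ 0.518  0.563 -0.644] F [-0.1 -0.4  0.4] gap -0.3
[179.26325013 -11.98977155]
[0.01, -0.041, -0.027] [-0.1, 0.1, 0.1] world [706.0, 173.0, 210.0]
[0.029, -0.087, -0.066] [-0.1, 0.1, 0.1] world [646.0, 181.0, 230.0]
[0.041, -0.131, -0.11] [-0.1, 0.1, 0.1] world [586.0, 182.0, 250.0]
[0.046, -0.179, -0.149] [-0.1, 0.1, 0.1] world [525.0, 180.0, 260.0]
```

Force is now about zero, so the lid has probably fallen to its stop. I retreat and take a look.

Emit:
move_arm:
  rows: [1, 0.006, -0.02, -0.014, 0, 0, 0, 1, 0.012, -0.045, -0.03, 0, 0, 0, 1, 0.029, -0.087, -0.066, 0, 0, 0, 1, 0.041, -0.131, -0.11, 0, 0, 0, 1, 0.046, -0.179, -0.149, 0, 0, 0]

```text
time_s: 13.4
eef_pos: [523.4, 180.2, 260.8]
tcp_rot: [-2.138, -1.712, -1.26]
wrist_force: [0.2, -0.2, 1.3]
finger_gap: 0.3
grip_force: 0.0
```

Emit:
move_arm:
  rows: [1, 0, 0, -0.04, 0, 0, 0, 1, 0, 0, -0.04, 0, 0, 0, 1, 0, 0, -0.04, 0, 0, 0, 1, 0, 0, -0.04, 0, 0, 0, 1, 0, 0, -0.04, 0, 0, 0]

```text
time_s: 14.02
eef_pos: [503.9, 157.9, 285.0]
tcp_rot: [-2.137, -1.711, -1.257]
wrist_force: [0.2, 0.2, 0.5]
finger_gap: -0.2
grip_force: 0.0
```

Run:
```python
from h import *
st()
a=snapshot('top')['pixels'][90:300,120:400];b=snapshot('side')['pixels'][80:290,180:460]
cv2.imwrite('pics/c7.png',cv2.resize(np.hstack([a,b]),(800,300),interpolation=cv2.INTER_CUBIC))
```

```text
14.025 q [-0.386, 0.05, 2.17, 1.114, 0.924, -0.884] p [503.9 157.9 285. ] x [0.011 0.749 0.663] y [ 0.856 -0.349  0.381] z [ 0.517  0.563 -0.645] F [0.2 0.2 0.5] gap -0.2
```

View pics/c7.png

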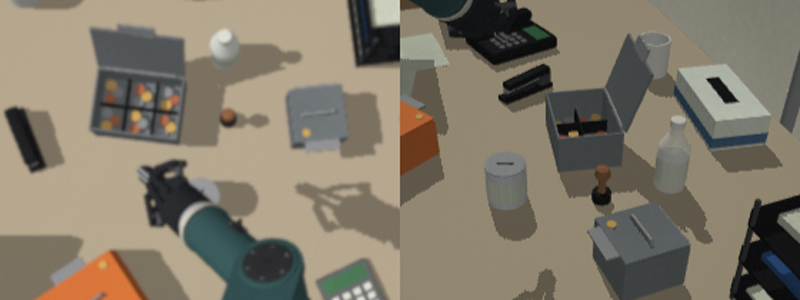

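The lid lies back open at (628,80), and the tin stands upright past the corner at (505,180). The card box is shut and the rest is undisturbed.

```bash
python3 -c "
from plant import r
print(r.finish_job())"
```

```text
the job is handed in; nothing more can be done
None
```

The job is handed in: the tin was pushed upright to the right, past the box's corner. The cash box lid was then flipped back and stays open, and in the final camera view the card box is still shut and everything else looks undisturbed.

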